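# Clamp the wine sample filter with the extension bar

### The arm

A 6-joint arm with a two-finger parallel gripper is mounted at the origin on the work surface. World frame = base frame: x ahead of the robot, y to its left, z up, the work surface at z = 0. Lengths are in m, angles in rad, forces in N, time in s.
With the tool pointing down it reaches from about 0.3 to 0.875 m from the base axis. Payload 6.4 kg.
Tool frame: the origin (TCP) lies between the finger pads; the fingertips stand 25 mm ahead of it and the grasp point (between the pads) lies 6 mm ahead of it; z points along the fingers, y is the line along which they close (so a half turn about z gives the same grasp; the last joint's range is limited). The gripper opens to 85 mm and grips with 20 to 120 N. Pads are 22 mm wide; open, the fingers measure 114 mm over their backs; the gripper's body (76 mm by 85 mm) begins 54 mm behind the grasp point. The pads swing forward as they close: fully open they stand 13 mm farther back than shut.
Start: joints at [-1.543, 0.181, 1.607, -0, 1.354, -0.206], TCP at [0.133, -0.559, 0.256] pointing down, gripper open.
Joint ranges: [-2.99, 2.99], [-0.89, 2.07], [0.3, 2.58], [-1.14, 4.28], [0, 2.63], [-3.12, 3.12]. Speed limits (rad/s): [2.57, 2.57, 3.01, 3.14, 3.14, 3.14].

### API

Orientations are given as a unit quaternion [w, x, y, z].
In Python, from bench import ctrl gives the robot as it stands.
- The arm moves only by the tool servo_tool, never from a script. Its argument "series" is text: rows parted by semicolons, each of 7 numbers parted by spaces: the gripper command: -1 is fully open, 1 is shut, values between are in proportion, then the shift along the tool's x, y, z in m, then the turn, a rotation vector about the tool's x, y, z in degrees. A call has 1 to 12 rows; each row is the pose to reach, as a shift and turn from the pose commanded when the call began, along the tool's axes at that moment; what a row does not reach only later rows make up. A row lasts 1/12 s, in which the tool goes at most 41.7 mm and 7.16 degrees, less where a joint would pass 70% of its speed; a pose out of reach is approached as far as the arm can. A call with a gripper value outside its range is refused whole. The fingers move at their own pace and stop on an object; the grip force is fixed at half the most. Time passes only in rows, so rows that repeat a pose let the fingers close. It gives the time, the measured TCP pose, the force, the opening and the grip force at its end, in the units of the state.
- ctrl.get_obs(): the state, without advancing time (a new reading comes with each control period).
- ctrl.camera(name): name is "scene" or "top"; returns a dict with "img" (420x560x3 uint8, red, green, blue), "z_map" (420x560 float32, m along the optical axis (not along the pixel's ray), 0 where there is no reading), "fovy" (degrees; the focal length in pixels is half the picture's height over the tangent of half this angle, whatever the lens; pixels are square), "cx", "cy" (the principal point, pixels), "extrinsics" (4x4, takes a point from camera to world coordinates). Camera axes: x right, y down, z forward; pixel columns grow to the right and rows downward; lengths in m; the calibration is good to about 2 mm. A picture is of the moment at which its call begins.
- ctrl.hand_in(): hands the job in; it is judged then, once.
The state is a dict: "time_s": time; "q": joint angles; "dq": joint speeds; "joint_efforts": joint torques, N m; "eef_pos": TCP position; "eef_rot": TCP orientation; "wrist_force": force on the tool from outside, world axes, zero at the start; "torque": the same for the moment, N m; "opening": opening from 0.0 (shut) to 1.0 (fully open); "grasp_force": force on a finger pad.
Only numpy, scipy, OpenCV 4.12 (cv2) and the standard library are available. Lean on these libraries where they do the work, as an engineer would, in place of code of your own. Each camera call takes 0.05 s, during which the arm holds its last target. There are 200 camera calls.

### The job

Clamp the small plate filter shut: slip the loose square tube (the extension bar) over the clamp's short lever stub until it bears on the collar, and with it swing the lever past its dead point and lean it firmly, but not hard, against its stop. Then pull the bar off and set it down flat on the bench clear of the filter, without dropping it. Go by feel and never force the bar or the lever, keep your fingers off the lever, and leave the reagent bottle, the cups and the jar alone.

Things in the scene. Friction and masses are not known exactly. Their poses are not given: they have to be found in the camera images.
- filter: Plate filter fixed to the bench: steel base 150 x 360 x 14 mm, white plates stacked along its +y (y 0.07 to 0.31, x +-0.075, top 104 mm high), toggle clamp at its -y end. Origin on the bench under the lever's upright pivot; the base reaches 45 mm to -y of it, 75 mm to either x side. Axes: z up, +y from pivot to plates, -x roughly to the robot.
- pivot (a point): Point on the upright pivot axis of the clamp lever, 75 mm above the bench; axes as the filter's. At the lever's dead point the stub points along -y. Let go before the dead point, the lever may spring back.
- lever (a joint): Clamp lever angle (rad), grows counter-clockwise from above. 0: open, stub along filter direction 218 deg (from its +x, counter-clockwise); starts at 0.03 to 0.2. 0.90: dead point. 1.10: hard stop, home. Dry drag 0.35 Nm; springy pads resist too, in all up to 1.2 Nm near 0.45 (8 to 10 N at the middle of the seated bar). Past the dead point they pull on, first less than the drag: push on.
- stub_root (a point): Point on the stub's centre line, 30 mm from the pivot axis, 75 mm above the bench; x axis outwards along the stub, z up; turns with the lever. A square collar (32 x 32 x 10 mm) is clamped on the stub; its outer face, on which the bar's mouth must bear, lies anywhere from 0 to 18 mm outwards of this point: not measured, to be felt with a slow push of 8 to 20 N before the lever is swung.
- stub_tip (a point): End of the stub, 95 mm from the pivot axis; axes as stub_root. Round level steel rod 15 mm thick, last 12 mm tapering to 6 mm. A bar twisted in its play multiplies the hand's sideways force up to fivefold at the stub, which stands 65 N in all: at the lever's stop lean on with 7 to 10 N across the bar's middle, no more.
- bar: Extension bar: straight aluminium square tube, 26 x 26 mm outside, 18 mm square inside (so 3 mm play on the stub, about +-0.04 rad), 170 mm long, 0.22 kg, lying flat on the bench. Its own x runs along it: open end at +85 mm, black-capped end at -85 mm. Origin in the middle of its underside, z up.
- bar_mouth (a point): Centre of the bar's open end, 85 mm from the middle of the bar, on its centre line 13 mm above its underside; axes as the bar's.
- reagent: Black reagent bottle with a label and blue cap, 62 mm thick, 130 mm high, standing by; origin at the centre of its foot.
- cups: Stack of blue and white paper cups, 68 mm thick, 95 mm high, standing by; origin at the centre of its foot.
- jar: Small clear jar with white cap, 56 mm thick, 55 mm high, standing by; origin at the centre of its foot.
Things that resemble listed ones, but are neither listed nor needed, are in the scene too. Of the things like the bar, leave any that is turquoise; of the rest the smaller one is meant.

How it is judged:
By the outcome, as a careful person would: the job done as asked, in the order asked, and still so for the second after the job is handed in, with the robot touching nothing.
It also fails if it takes over 69 s, if anything falls off the work surface, if the arm or the gripper's body presses on something with over 40 N, if the wrist force passes 120 N, or if a joint passes its speed limit or range.

## Working session

There is one attempt and no reset: what is moved stays moved. The work goes in short steps, Python scripts to look and compute and a tool call to move; the robot and the scene stay as the last step left them, time stands still between calls to the robot, and variables do not carry over. Pictures are saved under pics/ and viewed, at most 10 in all, crops included, and the job is handed in when it is done.

Besides the shell and the picture viewer there is one more tool, called after ">>>" by a JSON object that holds its "method" and its "body". servo_tool: Moves the arm, as the interface text tells. Its arguments: {"type":"object","properties":{"series":{"type":"string"}},"required":["series"]}

```bash
mkdir -p pics
cat > h.py <<'E'
import numpy as np,cv2
from bench import ctrl
from scipy.spatial.transform import Rotation as R
def cam(n):
    c=ctrl.camera(n); c['f']=210/np.tan(np.radians(c['fovy'])/2); return c
def cloud(c):
    z=c['z_map']; v,u=np.mgrid[:z.shape[0],:z.shape[1]]
    P=np.stack([(u-c['cx'])/c['f']*z,(v-c['cy'])/c['f']*z,z],-1)
    E=c['extrinsics']; return P@E[:3,:3].T+E[:3,3]
def ray(c,u,v,h):
    E=c['extrinsics']; d=E[:3,:3]@[(u-c['cx'])/c['f'],(v-c['cy'])/c['f'],1]; o=E[:3,3]
    return o+d*(h-o[2])/d[2]
def rot():
    q=ctrl.get_obs()['eef_rot']; return R.from_quat([q[1],q[2],q[3],q[0]])
E
python3 - <<'E'
from h import *
for n in('scene','top'):
    c=cam(n); np.savez('c_'+n,**c); cv2.imwrite(f'pics/{n}0.png',cv2.resize(c['img'][:,:,::-1],(784,588),interpolation=cv2.INTER_CUBIC))
    print(n,c['f'],c['cx'],c['cy'],c['extrinsics'].round(3).tolist(),(c['z_map']==0).mean())
o=ctrl.get_obs();print(o)
E
```

```text
scene 492.4890392523083 282.08507701077906 215.78402086902395 [[0.508, 0.428, -0.748, 1.57], [0.861, -0.262, 0.435, -0.632], [-0.01, -0.865, -0.502, 0.746], [0.0, 0.0, 0.0, 1.0]] 0.006424319727891157
top 493.2196454657318 280.72573437044133 216.33685174059877 [[-0.02, -0.981, 0.191, 0.336], [-1.0, 0.021, 0.003, -0.053], [-0.007, -0.191, -0.982, 1.304], [0.0, 0.0, 0.0, 1.0]] 0.0038562925170068027
{'time_s': 0.1, 'q': array([-1.54327705e+00,  1.81454558e-01,  1.60788789e+00, -2.31596764e-05,
        1.35380461e+00, -2.06303569e-01]), 'dq': array([-0.00126128, -0.00129679, -0.00159649, -0.00031242,  0.00039206,
       -0.00033967]), 'joint_efforts': array([ 3.72230334e-04, -4.45879519e+01, -3.52235162e+01, -2.47075832e-04,
        4.17892355e-03,  2.39457870e-05]), 'eef_pos': array([ 0.13322215, -0.55889147,  0.25549079]), 'eef_rot': array([-7.75106909e-04,  9.93173048e-01,  1.16647727e-01,  5.81219509e-05]), 'wrist_force': array([0.34089324, 0.45929955, 0.01340967]), 'torque': array([ 0.01517829,  0.002628  , -0.04277722]), 'grasp_force': 0.0, 'opening': 1.0005791192813909}
```

View pics/top0.png

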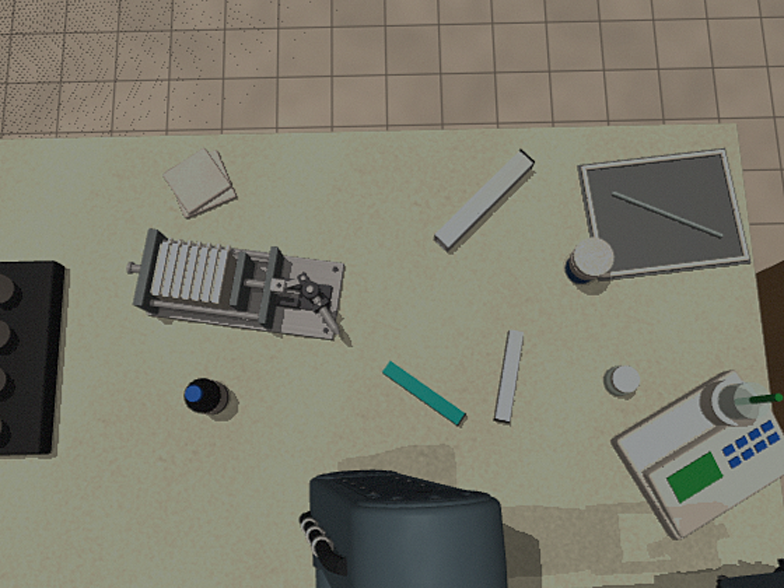

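View pics/scene0.png

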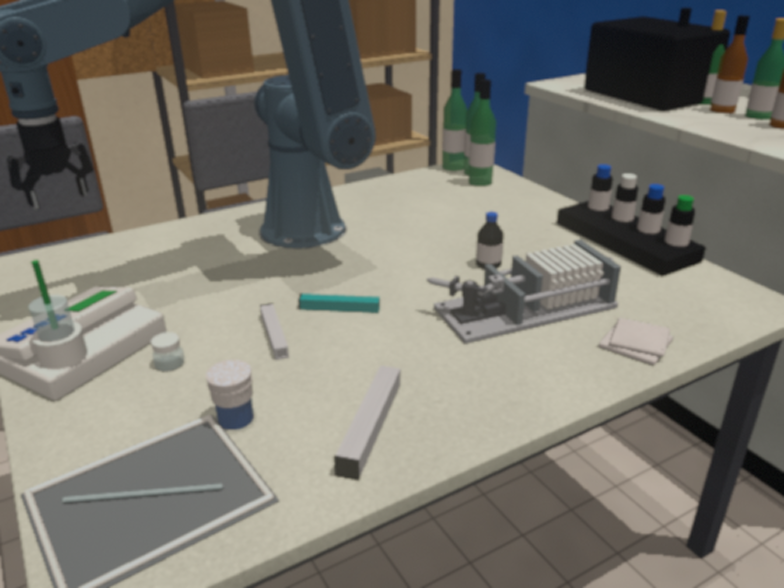

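The top view (784x588 view) shows three bar-like things: a large silver one at (485,200), a turquoise one at (425,393) and a small silver one at (509,377). Turquoise is excluded, so the smaller of the rest is the bar, at (509,377). The filter is at (240,285), with its stub pointing to about (345,340). I'll measure these and confirm in a crop.

Run:
```python
from h import *
c=dict(np.load('c_top.npz')); s=dict(np.load('c_scene.npz'))
def crop(c,a,b,k): 
    i=c['img'][a[1]:b[1],a[0]:b[0],::-1]; return cv2.resize(i,None,fx=k,fy=k,interpolation=cv2.INTER_CUBIC)
A=crop(c,(335,225),(395,310),7); B=crop(s,(170,205),(225,265),7); C=crop(c,(175,170),(260,255),7)
# A 420x595, 
H=595; W=800
im=np.zeros((600,800,3),np.uint8); A=cv2.resize(A,(200,283)); im[:283,:200]=A; B=cv2.resize(B,(200,218)); im[300:518,:200]=B; im[:595,203:798]=C
cv2.imwrite('pics/crop1.png',im)
P=cloud(c); z=P[...,2]
# bar
m=np.zeros(z.shape,np.uint8); m[225:310,345:385]=1; m&=((z>0.015)&(z<0.04)).astype(np.uint8)
hsv=cv2.cvtColor(c['img'],cv2.COLOR_RGB2HSV)
Q=P[m>0]; print('bar',len(Q),np.median(Q[:,2]))
r=cv2.minAreaRect(Q[:,:2].astype(np.float32)); print(r, cv2.boxPoints(r).round(4).tolist())
# bar end: 2 rim mean colours
# filter base plane points z~0.014
m=np.zeros(z.shape,bool); m[150:260,85:260]=1
Q=P[m&(z>0.007)&(z<0.02)]; r=cv2.minAreaRect(Q[:,:2].astype(np.float32)); print('base',len(Q),r,cv2.boxPoints(r).round(4).tolist())
np.set_printoptions(linewidth=250)
print('z mm cols 205-255 rows 185-250');print((z[188:250:2,196:256:2]*1000).round().astype(int))
```

```text
bar 705 0.025506191630952024
((0.44495415687561035, -0.25942638516426086), (0.027065247297286987, 0.171365424990654), 77.88296508789062) [[0.35830000042915344, -0.2547000050544739], [0.5259000062942505, -0.2906000018119812], [0.5315999984741211, -0.26420000195503235], [0.36399999260902405, -0.2282000035047531]]
base 2518 ((0.6496803760528564, 0.25156867504119873), (0.45466673374176025, 0.2635687291622162), 86.71819305419922) [[0.5051000118255615, 0.03220000118017197], [0.7681999802589417, 0.017100000753998756], [0.7943000197410583, 0.47099998593330383], [0.5310999751091003, 0.4860999882221222]]
z mm cols 205-255 rows 185-250
[[  81   59   35   16   12   12   11   14   15   17   16   12   12   14   16   12   15   14   12   13   13   20   10    7   12   -6   -3    4    0   -2]
 [  80   58   32   17   14   13   12   14   16   10   11   11   16   10   12    9   18   16   15   17   16   17   12   13    9   -3   -4   -2   -4   -2]
 [  79   52   27   13   15   12   10   13   15   14   14   16   14   16    9   10   13   13   13   14   12   15   11   12   10   -3   -2    2   -3    0]
 [  72  
[... 3576 characters left out ...]
8   14   15   12   16   14   17   13   10    3    0    0    4    2    3   -4    2   -1]
 [  -5   -2   -6   -1    3   -1   -4    4   -2   -3    1    3   -4   -1   -4    1   -5   -1    3    8   12   -6   -2   -4   -3   -3   -1   -2   -2   -2]
 [  -3    0    1    4   -3   -1    0    3    0   -1   -1    1    2    1   -3   -1   -5   -1    0   -1    0   -2    2   -2   -3    2    2    2    5   -3]
 [   1    0   -2    1   -2    1    2   -3    3    0    4    3   -3    0   -1    2    1   -2    2   -2    3    1   -3    4   -2   -1   -2   -3    2 1304]
 [  -1    1   -3    6   -3   -1   -9    1    3   -1   -3    0    1    0   -5    2   -5   -3   -2   -1    3   -5   -1   -4    4    3   -1    1    3    2]]
```

View pics/crop1.png

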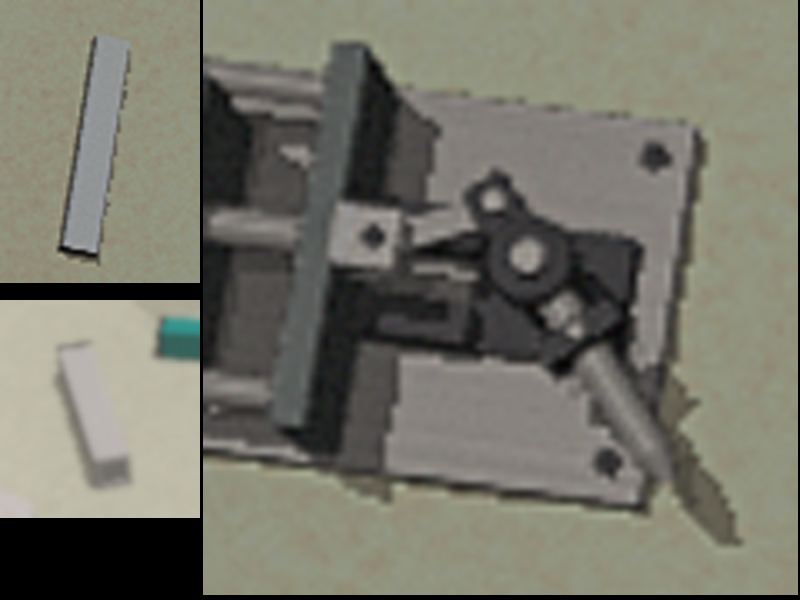

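The crop shows the small silver bar with a dark end face at its robot-side end, probably the black cap. The far end face is grey. Next I'll get precise filter and stub geometry, plus one closer view of the two bar ends.

Run:
```python
from h import *
c=dict(np.load('c_top.npz')); s=dict(np.load('c_scene.npz')); P=cloud(c)
px=lambda x,y:((x-203)/7+175-.43,y/7+170-.43)
a=ray(c,*px(695,125),.014);b=ray(c,*px(640,510),.014); print('corners',a,b,np.linalg.norm(a-b))
e=(a-b)[:2];yaw=np.arctan2(e[1],e[0]);print('yaw edge',np.degrees(yaw))
ex=np.array([np.cos(yaw),np.sin(yaw)]);ey=np.array([-ex[1],ex[0]])
print('pivot from edge',(a+b)[:2]/2+.045*ey)
for h in(.09,.095,.1):print('pivot px',h,ray(c,*px(527,253),h))
# base rect with tight mask: x range limit
z=P[...,2]; m=np.zeros(z.shape,bool); m[160:245,100:250]=1
k=m&(z>.008)&(z<.02)&(c['img'].max(2)>95)
g=c['img'].astype(int); k&=(abs(g[...,0]-g[...,2])<25)
n,l,st,_=cv2.connectedComponentsWithStats(k.astype(np.uint8)); 
# rod
m=np.zeros(z.shape,bool); m[221:245,222:245]=1
k=m&(z>.068)&(z<.09); Q=P[k]; v,u=np.where(k)
# rows refine: rays at z=.0825 top
T=np.array([ray(c,x,y,.08) for x,y in zip(u,v)])[:,:2]
d,_,_=[None]*3
l=cv2.fitLine(T.astype(np.float32),cv2.DIST_HUBER,0,.01,.01).ravel();dr=l[:2]*np.sign(-l[0]);print('rod dir deg',np.degrees(np.arctan2(*dr[::-1])),l[2:],len(T))
t=(T-l[2:])@dr; print('tip',l[2:]+dr*t.max(), 'tipP',l[2:]+dr*(t.max()-.095))
print('angle in filter',np.degrees(np.arctan2(*dr[::-1])-yaw)%360)
# others
for n,uv in dict(reagent=(205,395),cups=(597,256),jar=(624,380)).items():
    print(n,P[int(uv[1]/1.4),int(uv[0]/1.4)].round(3))
A=cv2.resize(c['img'][232:307,350:376,::-1],None,fx=7.5,fy=7.5,interpolation=cv2.INTER_CUBIC)
B=cv2.resize(s['img'][212:257,180:212,::-1],None,fx=13,fy=13,interpolation=cv2.INTER_CUBIC)
C=np.zeros((590,700,3),np.uint8);C[:A.shape[0],:A.shape[1]]=A;C[:B.shape[0],250:250+B.shape[1]]=B;cv2.imwrite('pics/crop2.png',C)
```

```text
corners [0.66911436 0.04676002 0.014     ] [0.51993496 0.06835998 0.014     ] 0.15073504046057026
yaw edge -8.238705690703844
pivot from edge [0.60097305 0.10209559]
pivot px 0.09 [0.60330892 0.10168691 0.09      ]
pivot px 0.095 [0.60221    0.10105064 0.095     ]
pivot px 0.1 [0.60111108 0.10041437 0.1       ]
rod dir deg -142.2354 [0.5459411  0.06856106] 126
tip [0.52238716 0.05031405] tipP [0.59748786 0.10849382]
angle in filter 226.0032947159899
reagent [0.415 0.28  0.107]
cups [ 0.654 -0.419  0.09 ]
jar [ 0.431 -0.459  0.056]
```

View pics/crop2.png

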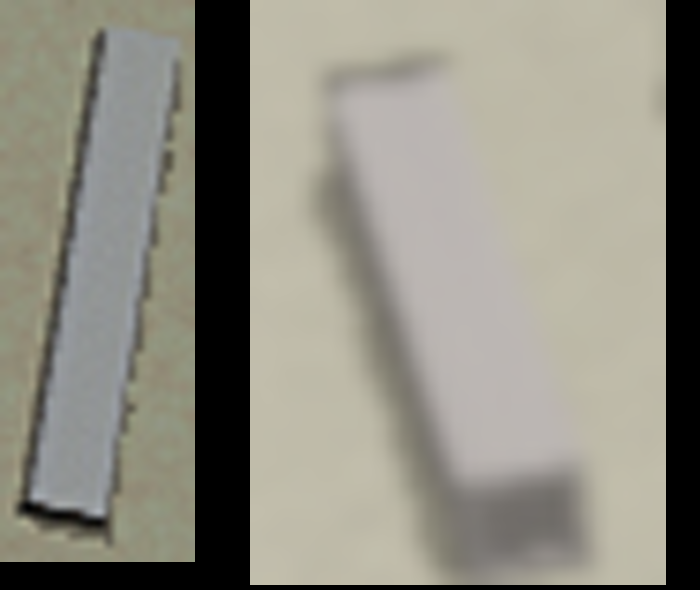

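Both crops agree. The black cap is the robot-side end (-x), and the grey hollow mouth is at the far end. The bar is centred at (0.445,-0.259) with its mouth at yaw -12 deg. Moving above it now.

>>> {"method": "servo_tool", "body": {"series": "-1 .031 -.018 .01 0 0 2; -1 .062 -.0365 .02 0 0 4; -1 .093 -.0548 .03 0 0 6; -1 .124 -.073 .04 0 0 8;-1 .155 -.091 .05 0 0 11;-1 .186 -.11 .06 0 0 13;-1 .217 -.128 .07 0 0 15;-1 .248 -.146 .08 0 0 17;-1 .28 -.164 .09 0 0 19;-1 .311 -.183 .1 0 0 21;-1 .342 -.201 .115 0 0 23.5;-1 .3726 -.2191 .13 0 0 25.5"}}

```text
time_s: 1.1
eef_pos: [0.4461, -0.2585, 0.1258]
eef_rot: [0.0, 0.994, -0.106, 0.0]
wrist_force: [0.3, -1.7, 0.4]
opening: 1.002
grasp_force: 0.0
```

Run:
```python
from h import *
o=ctrl.get_obs();print(o['time_s'],o['eef_pos'],o['eef_rot'],o['q'].round(2),o['wrist_force'])
c=dict(np.load('c_top.npz')); s=dict(np.load('c_scene.npz'))
px=lambda x,y:((x-203)/7+175-.43,y/7+170-.43)
for p in((600,350),(668,478),(583,355),(615,345),(590,320)):print(p,ray(c,*px(*p),.075)[:2])
A=cv2.resize(c['img'][210:245,215:250,::-1],None,fx=16,fy=16,interpolation=cv2.INTER_CUBIC)
cv2.imwrite('pics/a.png',A)
B=cv2.resize(s['img'][185:245,295:370,::-1],None,fx=10,fy=10,interpolation=cv2.INTER_CUBIC)
cv2.imwrite('pics/stub_scene.png',B[:600,:800])
```

```text
1.1 [ 0.44605346 -0.25845338  0.12583227] [ 1.91396499e-04  9.94316032e-01 -1.06468457e-01  2.44620254e-04] [-0.76  0.21  1.86 -0.    1.07  1.03] [ 0.29829495 -1.67352186  0.41700151]
(600, 350) [0.57005848 0.07698287]
(668, 478) [0.52266627 0.05251821]
(583, 355) [0.56834348 0.08314852]
(615, 345) [0.57178954 0.0715398 ]
(590, 320) [0.58122169 0.08061148]
```

View pics/a.png

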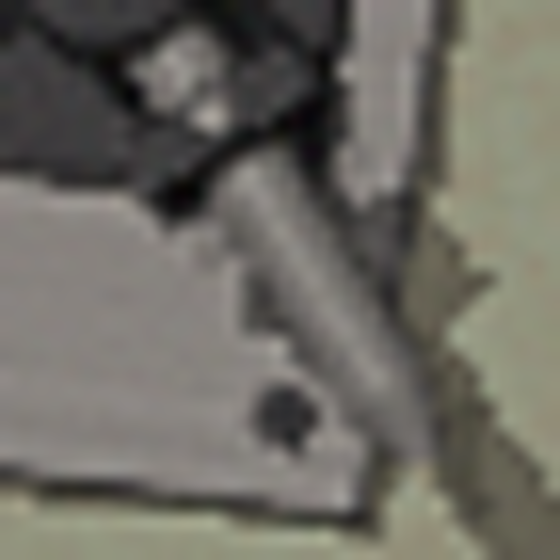

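View pics/stub_scene.png

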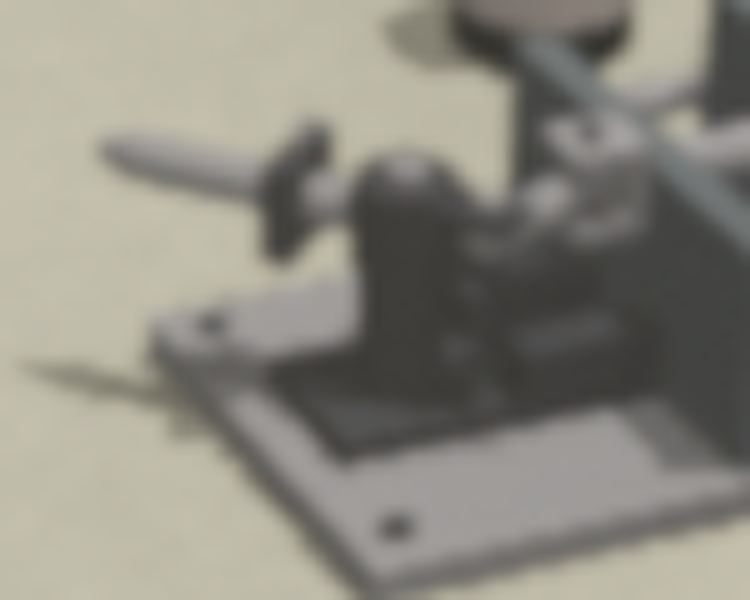

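The stub axis is at about -149.5 deg world (bar yaw 30.5), with the tip near (0.523,0.053) and the pivot near (0.6015,0.1015). Now descending to grip.

>>> {"method": "servo_tool", "body": {"series": "-1 0 0.001 .03 0 0 0;-1 -.001 .001 .06 0 0 0;-1 -.001 .001 .08 0 0 0;-1 -.001 .001 .09 0 0 0;-1 -.001 .001 .095 0 0 0;-1 -.001 .001 .095 0 0 0;0.3 -.001 .001 .095 0 0 0;1 -.001 .001 .095 0 0 0;1 -.001 .001 .095 0 0 0;1 -.001 .001 .095 0 0 0;1 -.001 .001 .095 0 0 0;1 -.001 .001 .095 0 0 0"}}

```text
time_s: 2.1
eef_pos: [0.4443, -0.2613, 0.0323]
eef_rot: [0.001, 0.994, -0.105, 0.001]
wrist_force: [-0.8, -0.2, 7.5]
opening: 0.288
grasp_force: 61.2
```

>>> {"method": "servo_tool", "body": {"series": "1 0 0 -.02 0 0 0;1 0 0 -.05 0 0 0;1 -.008 -.03 -.075 0 0 -4;1 -.016 -.06 -.08 0 0 -9;1 -.024 -.09 -.08 0 0 -15;1 -.032 -.12 -.08 0 0 -21;1 -.04 -.15 -.08 0 0 -27;1 -.048 -.18 -.08 0 0 -33;1 -.055 -.21 -.08 0 0 -38;1 -.062 -.235 -.08 0 0 -41;1 -.0661 -.25 -.08 0 0 -42.6;1 -.0661 -.2533 -.08 0 0 -42.6"}}

```text
time_s: 3.1
eef_pos: [0.431, 0.0034, 0.1109]
eef_rot: [-0.001, 0.964, 0.265, -0.001]
wrist_force: [-0.2, -0.1, -2.3]
opening: 0.291
grasp_force: 60.1
```

```bash
cat > see.py <<'E'
from h import *
import sys
c=cam('top');s=cam('scene');o=ctrl.get_obs()
print(o['time_s'],o['eef_pos'].round(4),'yaw',rot().as_matrix()[:,0].round(4),'z',rot().as_matrix()[:,2].round(4),o['wrist_force'].round(1),o['q'].round(2))
np.savez('c_top2',**c);np.savez('c_scene2',**s)
A=cv2.resize(c['img'][185:295,195:300,::-1],None,fx=4,fy=4,interpolation=cv2.INTER_CUBIC)
B=cv2.resize(s['img'][160:270,240:335,::-1],None,fx=4,fy=4,interpolation=cv2.INTER_CUBIC)
cv2.imwrite(sys.argv[1],np.hstack([A,B]))
E
python3 see.py pics/pre.png
```

```text
3.2 [0.4321 0.0014 0.1112] yaw [ 8.610e-01  5.086e-01 -1.000e-04] z [-0.e+00 -2.e-04 -1.e+00] [-0.1 -0.1 -0.9] [-0.27  0.06  2.07 -0.    1.01  0.76]
```

View pics/pre.png

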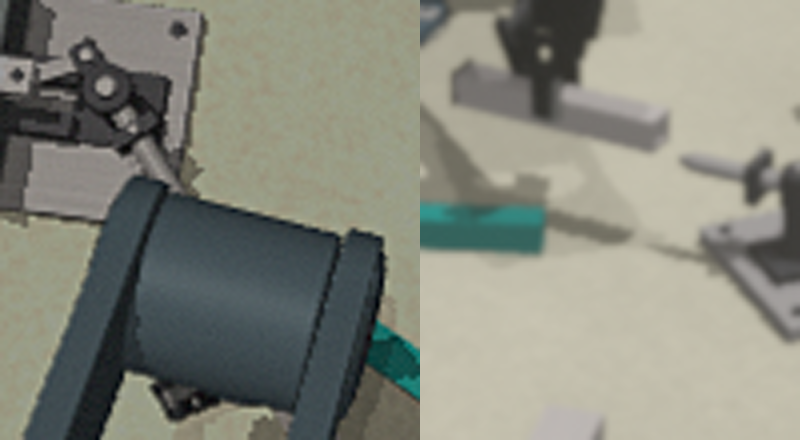

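The scene crop shows the bar held level-looking, with its mouth at (650,125) facing the stub tip at (685,158). I'll check the bar's pose and the stub with the scene depth.

```bash
python3 - <<'E'
from h import *
s=dict(np.load('c_scene2.npz'));P=cloud(s);im=s['img'].astype(int)
f=lambda x,y:(int((x-420)/4+240),int(y/4+160))
def reg(x0,y0,x1,y1):
    a,b=f(x0,y0),f(x1,y1);m=np.zeros(im.shape[:2],bool);m[a[1]:b[1],a[0]:b[0]]=1;return m
k=reg(445,50,675,160)&(P[...,2]>.06)&(P[...,2]<.115)&(im.min(2)>95)
k&=~reg(525,50,565,160)
Q=P[k];n=len(Q)
print(n,np.percentile(Q[:,2],[2,50,90,98]).round(4))
T=Q[Q[:,2]>.098]; x=np.array([.861,.5086]);t=T[:,:2]@x
w=T[:,:2]@np.array([-x[1],x[0]])
for lo in np.arange(t.min(),t.max(),.02):
    i=(t>=lo)&(t<lo+.02)
    if i.sum()>5:print('t %.3f n%d w %.4f [%.4f %.4f] z %.4f'%(lo,i.sum(),w[i].mean(),w[i].min(),w[i].max(),T[i,2].mean()))
o=ctrl.get_obs();print('tcp t,w',o['eef_pos'][:2]@x,o['eef_pos'][:2]@[-x[1],x[0]],'tmax',t.max(),t.min())
k=reg(675,135,755,190)&(P[...,2]>.05)&(P[...,2]<.1)
v,u=np.where(k);S=P[k];ts=S[:,:2]@x;ws=S[:,:2]@[-x[1],x[0]]
for lo in np.arange(ts.min(),ts.max(),.01):
    i=(ts>=lo)&(ts<lo+.01)
    if i.sum()>2:print('stub t %.3f n%d w %.4f z %.4f [%.4f %.4f]'%(lo,i.sum(),ws[i].mean(),S[i,2].mean(),S[i,2].min(),S[i,2].max()))
c=dict(np.load('c_top.npz'))
for p in((.6015,.1015),(.5661,.0781),(.5228,.0538)):print(np.dot(p,x),np.dot(p,[-x[1],x[0]]))
# project bar end and stub tip/edges
E
cat >/dev/null
```

```text
532 [0.0799 0.0984 0.1056 0.107 ]
t 0.289 n32 w -0.2200 [-0.2330 -0.2033] z 0.1039
t 0.309 n38 w -0.2197 [-0.2320 -0.2005] z 0.1037
t 0.329 n27 w -0.2255 [-0.2320 -0.2116] z 0.1036
t 0.369 n18 w -0.2108 [-0.2284 -0.1969] z 0.1061
t 0.389 n38 w -0.2192 [-0.2322 -0.2025] z 0.1040
t 0.409 n43 w -0.2199 [-0.2320 -0.1999] z 0.1036
t 0.429 n40 w -0.2190 [-0.2334 -0.2025] z 0.1035
t 0.449 n33 w -0.2190 [-0.2329 -0.2018] z 0.1035
tcp t,w 0.37275778836407114 -0.21854924139647444 tmax 0.4626325660577418 0.28859980199846186
stub t 0.477 n9 w -0.2213 z 0.0771 [0.0712 0.0810]
stub t 0.487 n16 w -0.2238 z 0.0786 [0.0717 0.0834]
stub t 0.497 n17 w -0.2243 z 0.0784 [0.0712 0.0842]
stub t 0.507 n18 w -0.2233 z 0.0782 [0.0694 0.0855]
stub t 0.517 n17 w -0.2220 z 0.0773 [0.0681 0.0832]
stub t 0.527 n13 w -0.2300 z 0.0827 [0.0742 0.0900]
stub t 0.537 n3 w -0.2337 z 0.0794 [0.0755 0.0841]
0.5695144000000001 -0.21853140000000004
0.52713376 -0.22067436000000004
0.4774934800000001 -0.21957428000000004
```

>>> {"method": "servo_tool", "body": {"series": "1 0 0 .008 0 0 0;1 0 0 .0165 0 0 0;1 0 0 .0165 0 0 0;1 .006 0 .0165 0 0 0;1 .012 0 .0165 0 0 0;1 .018 0 .0165 0 0 0;1 .021 0 .0165 0 0 0;1 .024 0 .0165 0 0 0;1 .027 0 .0165 0 0 0;1 .03 0 .0165 0 0 0"}}

```text
time_s: 4.03
eef_pos: [0.4584, 0.0163, 0.0948]
eef_rot: [0.0, 0.965, 0.263, 0.0]
wrist_force: [-0.4, 0.4, -2.0]
opening: 0.293
grasp_force: 60.1
```

Mouth is about 10 mm over the tip with no contact. Next I'll go in further, slowly.

>>> {"method": "servo_tool", "body": {"series": "1 .003 0 0 0 0 0;1 .006 0 0 0 0 0;1 .009 0 0 0 0 0;1 .012 0 0 0 0 0;1 .012 0 0 0 0 0"}}

```text
time_s: 4.45
eef_pos: [0.469, 0.0224, 0.0949]
eef_rot: [0.0, 0.965, 0.263, 0.0]
wrist_force: [0.4, 0.3, -1.6]
opening: 0.287
grasp_force: 60.1
```

>>> {"method": "servo_tool", "body": {"series": "1 .003 0 0 0 0 0;1 .006 0 0 0 0 0;1 .009 0 0 0 0 0;1 .009 0 0 0 0 0"}}

```text
time_s: 4.78
eef_pos: [0.4768, 0.0269, 0.0949]
eef_rot: [0.0, 0.965, 0.263, 0.0]
wrist_force: [-0.1, -0.2, -2.0]
opening: 0.287
grasp_force: 60.1
```

>>> {"method": "servo_tool", "body": {"series": "1 .0025 0 0 0 0 0;1 .005 0 0 0 0 0;1 .0075 0 0 0 0 0;1 .01 0 0 0 0 0;1 .01 0 0 0 0 0"}}

```text
time_s: 5.2
eef_pos: [0.4853, 0.032, 0.0949]
eef_rot: [0.0, 0.965, 0.263, 0.0]
wrist_force: [0.0, 0.4, -2.0]
opening: 0.293
grasp_force: 60.1
```

>>> {"method": "servo_tool", "body": {"series": "1 .0015 0 0 0 0 0;1 .003 0 0 0 0 0;1 .0045 0 0 0 0 0;1 .0045 0 0 0 0 0"}}

```text
time_s: 5.53
eef_pos: [0.4889, 0.0342, 0.0948]
eef_rot: [0.0, 0.965, 0.263, 0.0]
wrist_force: [0.9, -0.6, -1.8]
opening: 0.29
grasp_force: 60.1
```

>>> {"method": "servo_tool", "body": {"series": "1 .001 0 0 0 0 0;1 .002 0 0 0 0 0;1 .003 0 0 0 0 0;1 .003 0 0 0 0 0"}}

```text
time_s: 5.87
eef_pos: [0.4914, 0.0357, 0.0948]
eef_rot: [0.0, 0.965, 0.263, 0.0]
wrist_force: [0.2, 0.3, -3.1]
opening: 0.288
grasp_force: 60.1
```

>>> {"method": "servo_tool", "body": {"series": "1 .001 0 0 0 0 0;1 .002 0 0 0 0 0;1 .003 0 0 0 0 0;1 .003 0 0 0 0 0"}}

```text
time_s: 6.2
eef_pos: [0.4941, 0.0372, 0.0948]
eef_rot: [0.0, 0.965, 0.263, 0.0]
wrist_force: [-0.2, -0.3, -1.3]
opening: 0.289
grasp_force: 60.1
```

>>> {"method": "servo_tool", "body": {"series": "1 .001 0 0 0 0 0;1 .002 0 0 0 0 0;1 .002 0 0 0 0 0"}}

```text
time_s: 6.45
eef_pos: [0.4954, 0.0381, 0.0947]
eef_rot: [0.0, 0.965, 0.263, -0.0]
wrist_force: [-1.5, -1.3, -1.3]
opening: 0.287
grasp_force: 60.2
```

>>> {"method": "servo_tool", "body": {"series": "1 .0005 0 0 0 0 0;1 .001 0 0 0 0 0;1 .001 0 0 0 0 0"}}

```text
time_s: 6.7
eef_pos: [0.4955, 0.0382, 0.0945]
eef_rot: [0.0, 0.965, 0.263, -0.001]
wrist_force: [-5.7, -3.9, -0.3]
opening: 0.29
grasp_force: 60.4
```

>>> {"method": "servo_tool", "body": {"series": "1 .0005 0 0 0 0 0;1 .0012 0 0 0 0 0;1 .0012 0 0 0 0 0;1 .0012 0 0 0 0 0"}}

```text
time_s: 7.03
eef_pos: [0.4955, 0.0383, 0.0943]
eef_rot: [0.0, 0.965, 0.263, -0.003]
wrist_force: [-8.3, -8.3, 3.2]
opening: 0.285
grasp_force: 60.7
```

Seated: 11 N axial at the collar, which is felt about 38 mm from the pivot. Starting the swing with a small tilt lead, then an arc.

>>> {"method": "servo_tool", "body": {"series": "1 -.0004 .0012 0 0 0 -1.1;1 -.0005 .0025 0 0 0 -2.3;1 -.0004 .0046 0 0 0 -3.3;1 -.0003 .0068 0 0 0 -4.3;1 -.0003 .0068 0 0 0 -4.3"}}

```text
time_s: 7.45
eef_pos: [0.499, 0.0324, 0.0942]
eef_rot: [-0.0, 0.954, 0.299, -0.002]
wrist_force: [-6.2, -6.2, 1.4]
opening: 0.291
grasp_force: 60.5
```

```bash
cat > st.py <<'E'
from h import *
import sys
o=ctrl.get_obs();M=rot().as_matrix();p=o['eef_pos'];piv=np.array([.6015,.1015])
r,b=(float(a) for a in sys.argv[1:3]) if len(sys.argv)>2 else (.1234,.0025)
d=p[:2]-piv
print('t',o['time_s'],'barYaw',np.degrees(np.arctan2(M[1,0],M[0,0])).round(2),'radial dir',(np.degrees(np.arctan2(d[1],d[0]))+180).round(2)%360,'r',np.linalg.norm(d).round(4),'z',p[2].round(4),'F tool',(M.T@o['wrist_force']).round(1),'T tool',(M.T@o['torque']).round(2),'tilt',M[:,2].round(4))
for a in range(1,13):
    f=np.radians(a);print(a,(r*(1-np.cos(f))-b*np.sin(f)).round(4),(r*np.sin(f)+b*(1-np.cos(f))).round(4),end=' | ')
E
python3 st.py
```

```text
t 7.45 barYaw 34.83 radial dir 34.0 r 0.1236 z 0.0942 F tool [-8.7  1.5 -1.4] T tool [-0.12 -1.18  0.16] tilt [-0.0043 -0.001  -1.    ]
1 -0.0 0.0022 | 2 -0.0 0.0043 | 3 0.0 0.0065 | 4 0.0001 0.0086 | 5 0.0003 0.0108 | 6 0.0004 0.0129 | 7 0.0006 0.0151 | 8 0.0009 0.0172 | 9 0.0011 0.0193 | 10 0.0014 0.0215 | 11 0.0018 0.0236 | 12 0.0022 0.0257 |
```

>>> {"method": "servo_tool", "body": {"series": "1 0 .0022 0 0 0 -1;1 0 .0043 0 0 0 -2;1 0 .0065 0 0 0 -3;1 0.0001 .0086 0 0 0 -4;1 0.0001 .0086 0 0 0 -4"}}

```text
time_s: 7.87
eef_pos: [0.5039, 0.0255, 0.0942]
eef_rot: [-0.0, 0.943, 0.332, -0.002]
wrist_force: [-6.4, -4.7, 1.5]
opening: 0.289
grasp_force: 60.5
```

```bash
python3 st.py|head -1
```

```text
t 7.8667 barYaw 38.82 radial dir 37.93 r 0.1237 z 0.0942 F tool [-7.9 -0.4 -1.4] T tool [ 0.07 -1.28  0.23] tilt [-4.4e-03 -8.0e-04 -1.0e+00]
```

>>> {"method": "servo_tool", "body": {"series": "1 0 .0022 0 0 0 0;1 0 .0043 0 0 0 -1;1 0 .0065 0 0 0 -2;1 0.0001 .009 0 0 0 -3;1 0.0001 .009 0 0 0 -3"}}

```text
time_s: 8.28
eef_pos: [0.5089, 0.0194, 0.0939]
eef_rot: [-0.001, 0.934, 0.357, -0.003]
wrist_force: [-10.4, -1.7, 2.6]
opening: 0.291
grasp_force: 60.6
```

```bash
python3 st.py|head -1
```

```text
t 8.2833 barYaw 41.87 radial dir 41.55 r 0.1237 z 0.0939 F tool [-8.9 -5.7 -2.6] T tool [ 0.83 -0.94 -0.24] tilt [-6.1e-03  7.0e-04 -1.0e+00]
```

>>> {"method": "servo_tool", "body": {"series": "1 -.0002 .0022 0 0 0 -1.3;1 -.0003 .0043 0 0 0 -2.4;1 -.0003 .0065 0 0 0 -3.4;1 -.0002 .0086 0 0 0 -4.4;1 0 .0108 0 0 0 -5.4;1 0.0002 .0129 0 0 0 -6.4"}}

```text
time_s: 8.78
eef_pos: [0.5179, 0.0101, 0.0939]
eef_rot: [-0.002, 0.913, 0.409, -0.002]
wrist_force: [-7.9, -0.5, 1.9]
opening: 0.291
grasp_force: 60.5
```

```bash
python3 st.py|head -1
```

```text
t 8.7833 barYaw 48.23 radial dir 47.53 r 0.1239 z 0.0939 F tool [-5.6 -5.6 -1.9] T tool [ 0.94 -0.74  0.1 ] tilt [-0.0054  0.001  -1.    ]
```

>>> {"method": "servo_tool", "body": {"series": "1 .0002 .0022 0 0 0 -1;1 .0002 .0043 0 0 0 -2;1 .0002 .0065 0 0 0 -3;1 .0003 .0086 0 0 0 -4;1 .0005 .0108 0 0 0 -5;1 0.0006 .0129 0 0 0 -6;1 .0008 .0151 0 0 0 -7;1 .0011 .0172 0 0 0 -8"}}

```text
time_s: 9.45
eef_pos: [0.5312, -0.0006, 0.0939]
eef_rot: [-0.002, 0.882, 0.471, -0.002]
wrist_force: [-8.7, -2.1, 3.1]
opening: 0.29
grasp_force: 60.6
```

```bash
python3 st.py|head -1
```

```text
t 9.45 barYaw 56.22 radial dir 55.47 r 0.124 z 0.0939 F tool [-6.6 -6.1 -3.1] T tool [ 1.02 -0.93  0.27] tilt [-6.e-03  8.e-04 -1.e+00]
```

>>> {"method": "servo_tool", "body": {"series": "1 0 .0024 0 0 0 -.8;1 0 .0046 0 0 0 -1.7;1 0 .0069 0 0 0 -2.7;1 .0001 .009 0 0 0 -3.7;1 .0003 .0112 0 0 0 -4.7;1 0.0004 .0133 0 0 0 -5.7;1 .0006 .0155 0 0 0 -6.7;1 .0009 .0176 0 0 0 -7.7"}}

```text
time_s: 10.12
eef_pos: [0.5461, -0.0096, 0.0938]
eef_rot: [-0.002, 0.848, 0.53, -0.003]
wrist_force: [-10.0, -1.6, 2.4]
opening: 0.288
grasp_force: 60.7
```

```bash
python3 st.py|head -1
```

```text
t 10.1167 barYaw 63.95 radial dir 63.48 r 0.1242 z 0.0938 F tool [-5.8 -8.3 -2.3] T tool [ 1.38 -0.74 -0.03] tilt [-6.7e-03  9.0e-04 -1.0e+00]
```

>>> {"method": "servo_tool", "body": {"series": "1 0 .0022 0 0 0 -1;1 0 .0043 0 0 0 -2.1;1 0 .0065 0 0 0 -3.1;1 .0001 .0086 0 0 0 -4.1;1 .0003 .0108 0 0 0 -5.1;1 0.0004 .0129 0 0 0 -6.1;1 .0006 .0151 0 0 0 -7.1;1 .0009 .0172 0 0 0 -8.1"}}

```text
time_s: 10.78
eef_pos: [0.5624, -0.0166, 0.0939]
eef_rot: [-0.002, 0.809, 0.588, -0.002]
wrist_force: [-8.3, -1.7, 1.1]
opening: 0.288
grasp_force: 60.5
```

```bash
python3 st.py|head -1
```

```text
t 10.7833 barYaw 72.05 radial dir 71.69 r 0.1244 z 0.0939 F tool [-4.2 -7.4 -1.1] T tool [ 1.13 -0.55 -0.03] tilt [-5.6e-03  5.0e-04 -1.0e+00]
```

>>> {"method": "servo_tool", "body": {"series": "1 .0002 .0022 0 0 0 -1;1 .0004 .0043 0 0 0 -2.1;1 .0004 .0065 0 0 0 -3.1;1 .0005 .0086 0 0 0 -4.1;1 .0007 .0108 0 0 0 -5.1;1 0.0008 .0129 0 0 0 -6.1;1 .001 .0151 0 0 0 -7.1;1 .0013 .0172 0 0 0 -8.1"}}

```text
time_s: 11.45
eef_pos: [0.5798, -0.0212, 0.094]
eef_rot: [-0.001, 0.765, 0.644, -0.002]
wrist_force: [-5.1, -3.1, -0.9]
opening: 0.289
grasp_force: 60.3
```

```bash
python3 st.py|head -1
```

```text
t 11.45 barYaw 80.16 radial dir 79.96 r 0.1246 z 0.094 F tool [-4.  -4.5  1. ] T tool [ 0.88 -0.67 -0.11] tilt [-4.2e-03 -4.0e-04 -1.0e+00]
```

>>> {"method": "servo_tool", "body": {"series": "1 .0002 .0022 0 0 0 -1.2;1 .0003 .0043 0 0 0 -2.3;1 .0003 .0065 0 0 0 -3.3;1 .0004 .0086 0 0 0 -4.3;1 .0005 .0108 0 0 0 -5.3;1 0.0007 .0129 0 0 0 -6.3"}}

```text
time_s: 11.95
eef_pos: [0.5934, -0.023, 0.0942]
eef_rot: [-0.0, 0.729, 0.685, -0.001]
wrist_force: [-3.6, -3.4, -2.1]
opening: 0.289
grasp_force: 60.1
```

```bash
python3 st.py|head -1
```

```text
t 11.95 barYaw 86.45 radial dir 86.3 r 0.1247 z 0.0942 F tool [-3.6 -3.4  2.1] T tool [ 0.42 -0.68 -0.05] tilt [-2.2e-03 -8.0e-04 -1.0e+00]
```

>>> {"method": "servo_tool", "body": {"series": "1 .0001 .0015 0 0 0 -.7;1 .0001 .003 0 0 0 -1.4;1 .0001 .0046 0 0 0 -2.1;1 .0002 .0062 0 0 0 -2.8;1 .0002 .0062 0 0 0 -2.8"}}

```text
time_s: 12.37
eef_pos: [0.6004, -0.0231, 0.0945]
eef_rot: [0.0, 0.712, 0.702, -0.0]
wrist_force: [-1.4, -3.9, -3.1]
opening: 0.287
grasp_force: 60.0
```

```bash
python3 st.py|head -1
```

```text
t 12.3667 barYaw 89.23 radial dir 89.51 r 0.1246 z 0.0945 F tool [-3.9 -1.3  3.1] T tool [ 0.23 -0.78 -0.03] tilt [-3.e-04 -9.e-04 -1.e+00]
```

>>> {"method": "servo_tool", "body": {"series": "1 0 .0013 0 0 0 -.6;1 0 .0026 0 0 0 -1.2;1 0 .0039 0 0 0 -1.8;1 0 .0039 0 0 0 -1.8"}}

```text
time_s: 12.7
eef_pos: [0.605, -0.0228, 0.095]
eef_rot: [0.001, 0.701, 0.713, 0.0]
wrist_force: [1.1, -6.3, -3.0]
opening: 0.292
grasp_force: 59.8
```

```bash
python3 st.py|head -1
```

```text
t 12.7 barYaw 91.01 radial dir 91.63 r 0.1244 z 0.095 F tool [-6.3  1.   3. ] T tool [-0.11 -0.97  0.03] tilt [ 1.4e-03 -5.0e-04 -1.0e+00]
```

>>> {"method": "servo_tool", "body": {"series": "1 -.0002 .0013 0 0 0 -.6;1 -.0003 .0026 0 0 0 -1.2;1 -.0003 .0033 0 0 0 -1.6;1 -.0003 .0033 0 0 0 -1.6"}}

```text
time_s: 13.03
eef_pos: [0.6082, -0.0228, 0.0951]
eef_rot: [0.0, 0.691, 0.723, 0.0]
wrist_force: [2.2, -3.6, -2.9]
opening: 0.29
grasp_force: 59.9
```

```bash
python3 st.py|head -1
```

```text
t 13.0333 barYaw 92.62 radial dir 93.09 r 0.1244 z 0.0951 F tool [-3.7  2.   2.9] T tool [-0.32 -0.78  0.11] tilt [ 1.2e-03 -2.0e-04 -1.0e+00]
```

>>> {"method": "servo_tool", "body": {"series": "1 0 .0011 0 0 0 -.5;1 0 .0022 0 0 0 -1;1 0 .0033 0 0 0 -1.5;1 0 .0033 0 0 0 -1.5"}}

```text
time_s: 13.37
eef_pos: [0.6107, -0.0228, 0.0949]
eef_rot: [-0.0, 0.681, 0.732, -0.0]
wrist_force: [0.3, -5.5, -1.8]
opening: 0.29
grasp_force: 60.1
```

```bash
python3 st.py|head -1
```

```text
t 13.3667 barYaw 94.16 radial dir 94.25 r 0.1247 z 0.0949 F tool [-5.5 -0.1  1.8] T tool [ 0.15 -0.93  0.06] tilt [-8.e-04 -4.e-04 -1.e+00]
```

>>> {"method": "servo_tool", "body": {"series": "1 0 .0006 0 0 0 -.2;1 0 .0012 0 0 0 -.4;1 0 .0012 0 0 0 -.4"}}

```text
time_s: 13.62
eef_pos: [0.6115, -0.0229, 0.0947]
eef_rot: [-0.0, 0.678, 0.735, -0.001]
wrist_force: [-1.9, -6.2, -0.7]
opening: 0.289
grasp_force: 60.2
```

```bash
python3 st.py|head -1
```

```text
t 13.6167 barYaw 94.56 radial dir 94.6 r 0.1248 z 0.0947 F tool [-6.  -2.4  0.7] T tool [ 0.31 -0.93 -0.08] tilt [-1.8e-03 -6.0e-04 -1.0e+00]
```

>>> {"method": "servo_tool", "body": {"series": "1 -.0003 .0006 0 0 0 -.4;1 -.0003 .0012 0 0 0 -.7;1 -.0003 .0012 0 0 0 -.7"}}

```text
time_s: 13.87
eef_pos: [0.6125, -0.0229, 0.0947]
eef_rot: [-0.001, 0.674, 0.739, -0.001]
wrist_force: [-2.6, -5.5, -0.8]
opening: 0.288
grasp_force: 60.2
```

```bash
python3 st.py|head -1
```

```text
t 13.8667 barYaw 95.25 radial dir 95.07 r 0.1249 z 0.0947 F tool [-5.3 -3.1  0.8] T tool [ 0.48 -0.84 -0.02] tilt [-2.2e-03 -3.0e-04 -1.0e+00]
```

>>> {"method": "servo_tool", "body": {"series": "1 0 .0006 0 0 0 -.2;1 0 .0012 0 0 0 -.3;1 0 .0012 0 0 0 -.3"}}

```text
time_s: 14.12
eef_pos: [0.6131, -0.0229, 0.0946]
eef_rot: [-0.001, 0.672, 0.74, -0.001]
wrist_force: [-4.8, -6.8, 0.6]
opening: 0.29
grasp_force: 60.5
```

```bash
python3 st.py|head -1
```

```text
t 14.1167 barYaw 95.55 radial dir 95.3 r 0.1249 z 0.0946 F tool [-6.3 -5.4 -0.6] T tool [ 0.94 -0.81 -0.02] tilt [-3.9e-03 -4.0e-04 -1.0e+00]
```

>>> {"method": "servo_tool", "body": {"series": "1 -.0002 .0006 0 0 0 -.1;1 -.0002 .0011 0 0 0 -.2;1 -.0002 .0011 0 0 0 -.2;1 -.0002 .0011 0 0 0 -.2"}}

```text
time_s: 14.45
eef_pos: [0.6134, -0.0229, 0.0944]
eef_rot: [-0.002, 0.671, 0.742, -0.002]
wrist_force: [-7.4, -6.1, 2.3]
opening: 0.282
grasp_force: 60.7
```

```bash
python3 st.py|head -1
```

```text
t 14.45 barYaw 95.74 radial dir 95.45 r 0.125 z 0.0944 F tool [-5.3 -8.  -2.3] T tool [ 1.31 -0.76 -0.11] tilt [-5.8e-03 -1.0e-04 -1.0e+00]
```

>>> {"method": "servo_tool", "body": {"series": "1 0 0 0 0 0 0;1 0 0 0 0 0 0;1 0 0 0 0 0 0;1 0 -.001 0 0 0 .3;1 -.0003 -.002 0 0 0 .8;1 -.0005 -.003 0 0 0 1.3;1 -.0005 -.003 0 0 0 1.3"}}

```text
time_s: 15.03
eef_pos: [0.6119, -0.0229, 0.0945]
eef_rot: [-0.001, 0.679, 0.734, -0.0]
wrist_force: [-3.1, -1.7, -1.1]
opening: 0.286
grasp_force: 60.2
```

```bash
python3 st.py|head -1
```

```text
t 15.0333 barYaw 94.4 radial dir 94.79 r 0.1248 z 0.0945 F tool [-1.4 -3.2  1.2] T tool [ 0.49 -0.29 -0.17] tilt [-1.7e-03  9.0e-04 -1.0e+00]
```

>>> {"method": "servo_tool", "body": {"series": "1 -.0004 -.0008 0 0 0 0;1 -.0006 -.0014 0 0 0 0;1 -.0006 -.0014 0 0 0 0"}}

```text
time_s: 15.28
eef_pos: [0.6116, -0.0237, 0.0949]
eef_rot: [0.0, 0.679, 0.734, 0.0]
wrist_force: [-0.1, 0.1, -1.3]
opening: 0.291
grasp_force: 60.1
```

```bash
python3 st.py|head -1
```

```text
t 15.2833 barYaw 94.41 radial dir 94.59 r 0.1256 z 0.0949 F tool [ 0.1 -0.1  1.3] T tool [-0.03 -0.02 -0.02] tilt [ 6.e-04  6.e-04 -1.e+00]
```

Force-free now. Pulling the bar off.

>>> {"method": "servo_tool", "body": {"series": "1 -.003 0 0 0 0 0;1 -.006 0 0 0 0 0;1 -.01 0 0 0 0 0;1 -.014 0 0 0 0 0;1 -.018 0 0 0 0 0"}}

```text
time_s: 15.7
eef_pos: [0.6128, -0.0427, 0.0948]
eef_rot: [0.0, 0.68, 0.734, 0.0]
wrist_force: [-0.4, 0.7, -1.4]
opening: 0.289
grasp_force: 60.1
```

```bash
python3 st.py|head -1
```

```text
t 15.7 barYaw 94.39 radial dir 94.5 r 0.1446 z 0.0948 F tool [ 0.8 -0.4  1.4] T tool [-0.01  0.03  0.04] tilt [ 1.e-04  0.e+00 -1.e+00]
```

>>> {"method": "servo_tool", "body": {"series": "1 -.004 0 0 0 0 0;1 -.008 0 0 0 0 0;1 -.012 0 0 0 0 0;1 -.016 0 0 0 0 0;1 -.02 0 0 0 0 0"}}

```text
time_s: 16.12
eef_pos: [0.6143, -0.0625, 0.0948]
eef_rot: [-0.0, 0.68, 0.734, -0.0]
wrist_force: [0.1, -0.4, -1.1]
opening: 0.292
grasp_force: 60.1
```

```bash
python3 st.py|head -1
```

```text
t 16.1167 barYaw 94.39 radial dir 94.46 r 0.1645 z 0.0948 F tool [-0.4  0.1  1.1] T tool [-0.03  0.04  0.01] tilt [-0.  0. -1.]
```

>>> {"method": "servo_tool", "body": {"series": "1 -.004 0 0 0 0 0;1 -.008 0 0 0 0 0;1 -.014 0 0 0 0 0;1 -.02 0 0 0 0 0;1 -.03 0 0 0 0 0;1 -.045 0 0 0 0 0;1 -.06 0 0 0 0 0;1 -.08 0 0 0 0 0;1 -.08 0 0 0 0 0;1 -.08 0 0 0 0 0"}}

```text
time_s: 16.95
eef_pos: [0.6205, -0.1442, 0.0949]
eef_rot: [0.0, 0.68, 0.733, 0.0]
wrist_force: [-0.8, 0.5, -2.5]
opening: 0.29
grasp_force: 60.1
```

```bash
sed -i 's/185:295,195:300/160:270,170:275/; s/160:270,240:335/160:270,250:345/' see.py; python3 see.py pics/off.png
```

```text
17.05 [ 0.6202 -0.1423  0.0946] yaw [-7.580e-02  9.971e-01  4.000e-04] z [-4.e-04  4.e-04 -1.e+00] [ 0.6  0.3 -2.1] [-0.41  0.49  1.55  0.    1.1  -0.49]
```

View pics/off.png

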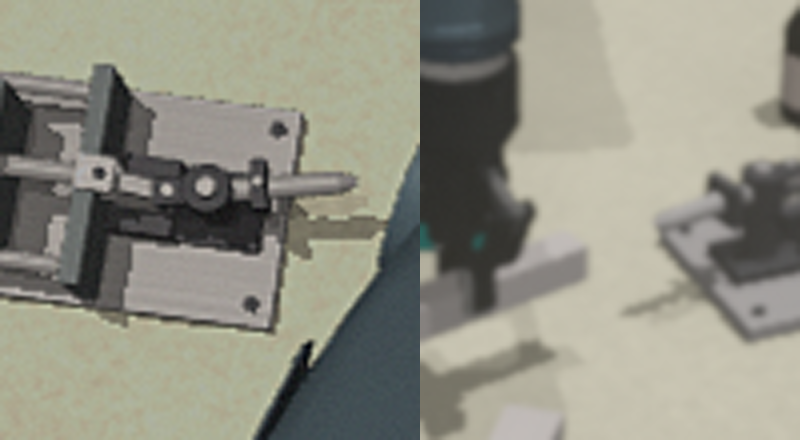

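The top crop shows the stub now pointing along -y and slightly past (tip at (350,182)), so the lever is home. The scene crop shows the bar free in the hand. Next I'll lower it onto a clear patch around x=0.57, y=-0.15.

>>> {"method": "servo_tool", "body": {"series": "1 -.004 -.02 .005 0 0 0;1 -.01 -.04 .015 0 0 0;1 -.01 -.05 .03 0 0 0;1 -.01 -.05 .042 0 0 0;1 -.01 -.05 .05 0 0 0;1 -.01 -.05 .055 0 0 0;1 -.01 -.05 .058 0 0 0;1 -.01 -.05 .059 0 0 0;1 -.01 -.05 .059 0 0 0"}}

```text
time_s: 17.8
eef_pos: [0.572, -0.1555, 0.0359]
eef_rot: [0.0, 0.679, 0.734, 0.0]
wrist_force: [0.8, -0.3, -1.6]
opening: 0.287
grasp_force: 60.1
```

>>> {"method": "servo_tool", "body": {"series": "1 0 0 .0007 0 0 0;1 0 0 .0015 0 0 0;1 0 0 .0015 0 0 0"}}

```text
time_s: 18.05
eef_pos: [0.5716, -0.1557, 0.0346]
eef_rot: [0.0, 0.679, 0.734, 0.0]
wrist_force: [-0.2, 0.0, -2.3]
opening: 0.286
grasp_force: 60.1
```

>>> {"method": "servo_tool", "body": {"series": "1 0 0 .0005 0 0 0;1 0 0 .001 0 0 0;1 0 0 .0015 0 0 0;1 0 0 .0015 0 0 0"}}

```text
time_s: 18.38
eef_pos: [0.5713, -0.1556, 0.0327]
eef_rot: [-0.0, 0.679, 0.734, 0.0]
wrist_force: [0.3, 0.7, -1.4]
opening: 0.287
grasp_force: 60.1
```

>>> {"method": "servo_tool", "body": {"series": "1 0 0 .0004 0 0 0;1 0 0 .0008 0 0 0;1 0 0 .0008 0 0 0"}}

```text
time_s: 18.63
eef_pos: [0.5713, -0.1557, 0.0323]
eef_rot: [-0.0, 0.679, 0.734, -0.0]
wrist_force: [-1.6, 0.6, 2.0]
opening: 0.293
grasp_force: 60.7
```

Contact with the bench (+2 N upward). One small press, then open gently and lift.

>>> {"method": "servo_tool", "body": {"series": "1 0 0 .0004 0 0 0;1 0 0 .0004 0 0 0;.4 0 0 .0004 0 0 0;.2 0 0 0 0 0 0;0 0 0 0 0 0 0;-.4 0 0 -.003 0 0 0;-.7 0 0 -.003 0 0 0;-1 0 0 -.003 0 0 0;-1 0 0 -.003 0 0 0;-1 0 0 -.003 0 0 0;-1 0 0 -.02 0 0 0;-1 0 0 -.04 0 0 0"}}

```text
time_s: 19.63
eef_pos: [0.5697, -0.155, 0.0705]
eef_rot: [-0.002, 0.68, 0.734, -0.001]
wrist_force: [0.3, -0.9, -0.2]
opening: 0.997
grasp_force: 0.0
```

>>> {"method": "servo_tool", "body": {"series": "-1 0 0 -.04 0 0 0;-1 0 0 -.08 0 0 0;-1 -.03 -.03 -.12 0 0 0;-1 -.06 -.06 -.15 0 0 0;-1 -.09 -.09 -.18 0 0 0;-1 -.12 -.12 -.2 0 0 0;-1 -.15 -.15 -.2 0 0 0;-1 -.18 -.18 -.2 0 0 0;-1 -.21 -.2 -.2 0 0 0;-1 -.24 -.2 -.2 0 0 0;-1 -.24 -.2 -.2 0 0 0;-1 -.24 -.2 -.2 0 0 0"}}

```text
time_s: 20.63
eef_pos: [0.3883, -0.4143, 0.2723]
eef_rot: [0.001, 0.681, 0.732, -0.001]
wrist_force: [-0.1, 0.8, 0.1]
opening: 0.999
grasp_force: 0.0
```

Run:
```python
from h import *
c=cam('top');o=ctrl.get_obs();print(o['time_s'],o['eef_pos'],o['wrist_force'])
cv2.imwrite('pics/end.png',cv2.resize(c['img'][:,:,::-1],(784,588),interpolation=cv2.INTER_CUBIC))
P=cloud(c);z=P[...,2];k=(z>.017)&(z<.035)&(abs(P[...,0]-.57)<.06)&(abs(P[...,1]+.155)<.11)
r=cv2.minAreaRect(P[k][:,:2].astype(np.float32));print(r,np.median(z[k]))
```

```text
20.6833 [ 0.38917904 -0.41201234  0.2718359 ] [ 0.28876362 -0.14913743 -1.03950914]
((0.5704246163368225, -0.1550101637840271), (0.02792883664369583, 0.17105001211166382), 4.554346084594727) 0.025156237246595436
```

View pics/end.png

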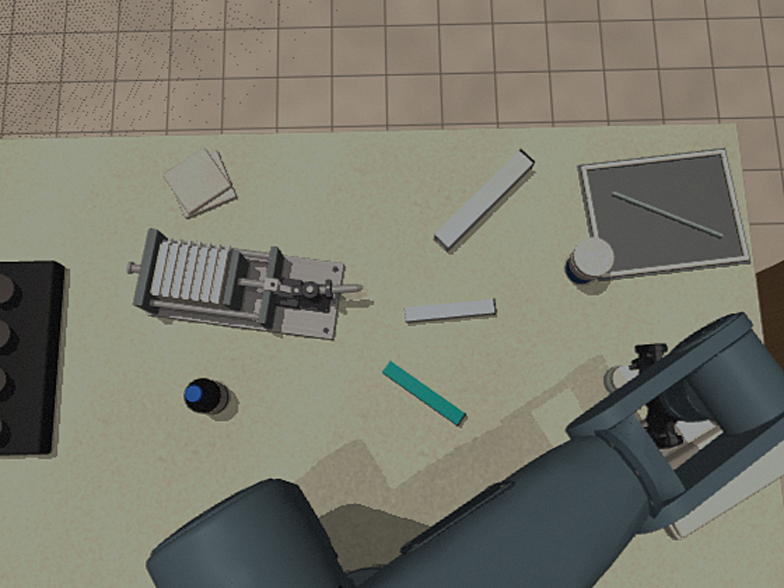

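The bar lies flat at (450,310), clear of the filter. The lever is home with its stub tip at (360,289), nothing else has moved, and the gripper hangs free. Handing in.

```bash
python3 -c "
from bench import ctrl
print(abs(ctrl.get_obs()['dq']).max());print(ctrl.hand_in())"
```

```text
0.05178712995194249
the job is handed in; nothing more can be done
None
```

Handed in at about 21 s: the lever went past its dead point and was leaned on its stop with about 8 N, and the bar was pulled off and set down flat, about 10 cm clear of the filter; no verdict came back.

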